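Cock the taping fixture's sprung arm

ROBOT

A 6-joint arm with a two-finger parallel gripper is mounted at the origin on the work surface. World frame = base frame: x ahead of the robot, y to its left, z up, the work surface at z = 0. Lengths are in mm, angles in rad, forces in N, time in s.
With the tool pointing down it reaches from about 275 to 850 mm from the base axis. Payload 5.2 kg.
Tool frame: the origin (TCP) lies at the very end of the fingers, on their centre line; the grasp point (between the pads) lies 19 mm behind it; z points along the fingers, y is the line along which they close (so a half turn about z gives the same grasp; the last joint's range is limited). The gripper opens to 85 mm and grips with 20 to 120 N. Pads are 22 mm wide; open, the fingers measure 114 mm over their backs; the gripper's body (76 mm by 85 mm) begins 54 mm behind the grasp point. The pads swing forward as they close: fully open they stand 13 mm farther back than shut.
Start: joints at [1.131, 0.259, 1.535, -0, 1.348, -0.203], TCP at [129.003, 534.662, 231.31] pointing down, gripper open.
Joint ranges: [-3.14, 3.14], [-0.91, 2.08], [0.19, 2.58], [-1.22, 4.36], [0.22, 2.71], [-3.12, 3.12]. Speed limits (rad/s): [2.57, 2.57, 3.14, 3.14, 3.14, 3.14].

INTERFACE

Orientations are given as a rotation vector (axis times angle).
In Python, from cell import manip gives the robot as it stands. The module is installed in compiled form; this text tells all that it offers.
- The arm moves only by the tool carry_out, never from a script. Its argument "targets" is text: rows parted by semicolons, each of 7 numbers parted by spaces: the shift along the tool's x, y, z in m, then the turn, a rotation vector about the tool's x, y, z in rad, then the gripper's target within -1 to 1 (shut at 1, half-way at 0, fully open at -1). A call has 1 to 12 rows; each row shifts and turns the commanded pose from where the row before left it, along the tool's axes as they then stand; what a row does not reach is not made up. A row lasts 1/8 s, in which the tool goes at most 62.5 mm and 10.7 degrees, less where a joint would pass 70% of its speed; a pose out of reach is approached as far as the arm can. A call is refused whole if a number of a shift passes 0.0625 or a number of a turn 0.188, either way. A call with a gripper value outside its range is refused whole. The fingers move at their own pace and stop on an object; the grip force is fixed at half the most. Time passes only in rows, so rows that do not move let the fingers close. It gives the time, the measured TCP pose, the force, the opening and the grip force at its end, in the units of the state.
- manip.state(): the state, without advancing time (a new reading comes with each control period).
- manip.capture(name): name is "scene" or "side" or "wrist"; returns a dict with "pixels" (420x560x3 uint8, red, green, blue), "intrinsics" (3x3 intrinsics, pixels), "cam_to_world" (4x4, takes a point from camera to world coordinates); the wrist camera has in their place "tool_from_camera" (4x4, takes a point from camera to tool coordinates, whose origin is the TCP and whose axes are the flange's). Camera axes: x right, y down, z forward; pixel columns grow to the right and rows downward; lengths in mm; the calibration is good to about 2 mm. The wrist camera is an equidistant fisheye: a pixel r from the principal point sees the ray r / f radians off the axis. A picture is of the moment at which its call begins: read the wrist's pose just before it. There is no depth.
- manip.hand_in(): hands the job in; it is judged then, once.
Trained networks look in a picture, given as the dict that the camera call returned (one of the last four; its "shot" number tells which), for a name from the list of things; names that differ only in an ending like _2 or _b are one class to them, and where a whole thing is asked for, a point or a joint stands for the part that bears it (a point fixed in the world has none). Each returns a list of dicts, best first, with "score" (0 to 1); they miss things now and then, are a little off and sometimes report something else, mostly with a low value. They report only what shows in the picture. A call takes as long as a camera call.
- manip.search_frame(target, picture): "box" ([left, top, right, bottom] in pixels, round what is visible of it).
The state is a dict: "time_s": time; "q": joint angles; "dq": joint speeds; "joint_torque": joint torques, N m; "tcp_pos": TCP position; "orientation": TCP orientation; "ft_force": force on the tool from outside, world axes, zero at the start; "ft_torque": the same for the moment, N m; "finger_gap": opening from 0.0 (shut) to 1.0 (fully open); "grasp_force": force on a finger pad.
Only numpy, scipy, OpenCV 4.12 (cv2) and the standard library are available. Lean on these libraries where they do the work, as an engineer would, in place of code of your own. Each camera call takes 0.05 s, during which the arm holds its last target. There are 200 camera calls.

TASK

Cock the sprung arm of the taping fixture: tip its thrown-open hair-trigger catch over to the set position, then draw the arm back by its knob under the catch's nose until the catch drops behind it, not so far that it kicks the catch open again, and ease the arm forward until the catch carries it before letting go. Never let the arm snap or slam, lean only lightly on the catch, and do not disturb the loose collar, bracket and brush around the fixture.

Things in the scene. Friction and masses are not known exactly. Their poses are not given: they have to be found in the camera images.
- fixture: Aluminium plate 300 (its x) x 280 (its y) x 15 mm, bolted flat to the bench. Origin at the centre of its underside, z up; x, y below are its axes. It carries the sprung swing arm (hinge near the middle of its +x edge) and, on a slotted strip near its -x edge, the catch.
- catch_guess (a point): Nominal catch pivot, a point of the plate at x -95, y -95 mm, 46 mm above the bench; axes as the plate's. The block is really clamped up to 20 mm either way along y from here (differs each time, not measured: look or feel). On the pivot stands a stalk with a black ball, 22 mm diameter; ball centre from the real pivot: set y +15, z +73 mm; thrown open y -16, z +73 mm
- catch (a joint): Catch lever angle: 0 = set (nose down), 0.42 rad = thrown open (nose up, ball to -y), as at the start. Snaps to either side of its centre at 0.10; tipping takes about 8 N at the ball towards +y or 6 N down on the nose end. Steel bar 14 mm wide from the pivot to +y, top 68 mm above the bench when set; 101 mm out a nose hangs down with a 45 degree ramp on its outer side
- swing_hinge (a point): Point on the swing arm's vertical hinge axis (plate x +110, y 0), 46 mm above the bench; steel hub 40 mm diameter, top 71 mm above the bench
- draw_knob (a point): Centre of the upright black cylindrical knob on the swing arm, free to spin on its stud: 20 mm diameter, from 54 to 105 mm above the bench (this point at 82 mm), 125 mm from the hinge axis. The arm is a steel bar from 40 to 52 mm above the bench, 24 mm wide, its last 40 mm a 12 mm wide tip that ends 215 mm from the hinge
- swing_arm (a joint): Arm angle, 0 rad = at rest, pointing 0.9 rad to the +y side of the plate's -x; grows drawn back (counter-clockwise from above), 0.9 = along -x, stop at 1.12. Spring: 6 N at the knob at rest, 12 N at 0.9
- swing_tip (a point): Point in the arm's tip that the catch hooks, 205 mm from the hinge. Drawing with the catch set, arm angles: meets the ramp at 0.80 (2 to 4 N more at the knob, until 0.84), slides under the nose, drops behind it at 0.905, meets the kick-off shoulder at 0.92 (6 N more), which throws the catch open at 0.945; rests hooked at 0.90. All shift alike, up to 0.10 less (catch nearer +y) or more
- collar_mid (a point): Centre of a loose steel shaft collar, 34 mm diameter, 14 mm high, lying on the plate; bystander
- bracket_mid (a point): Loose aluminium L-bracket, 85 x 22 mm, 40 mm high at its upturned end, on the bench beside the plate; this point is at the centre of its long leaf; bystander
- brush_mid (a point): Loose black hand brush, 170 mm long, lying on the bench on the plate's -y side; this point is at its middle; bystander

How it is judged (in metres and radians):
On the way:
1. the catch is tipped over to its set position while the arm is still at rest (value of joint catch below 0.04 rad and value of joint swing_arm below 0.6 rad), for 0.2 s.
At the end, for the whole second after the job is handed in: the swing arm rests still at more than 0.77 rad, held by the set catch (catch angle under 0.04 rad) which carries its spring load, and the robot has let go (value of joint swing_arm above 0.77 rad and value of joint catch below 0.04 rad and contact force between swing_arm and catch above 2 N and velocity of joint swing_arm between -0.1 and 0.1 rad/s); the robot touches nothing.
It fails at once if the arm snaps back or slams onto the catch (faster than 1.5 rad/s towards rest, about 0.2 m/s at the knob) (velocity of joint swing_arm below -1.5 rad/s).
It fails at once if the arm hits or drags on the catch with more than 18 N (its spring load is about 7 N) (contact force between swing_arm and catch above 18 N).
It fails at once if the catch is leaned on with more than 15 N (contact force between any of the fingers, the arm and catch above 15 N).
It fails at once if the collar, bracket or brush is moved more than 30 mm (distance of any of collar_mid, bracket_mid, brush_mid from where it was at the start of the episode above 0.03 m).
It also fails if it takes over 67 s, if anything falls off the work surface, if the arm or the gripper's body presses on something with over 40 N, if the wrist force passes 120 N, or if a joint passes its speed limit or range.

## Working session

There is one attempt and no reset: what is moved stays moved. The work goes in short steps, Python scripts to look and compute and a tool call to move; the robot and the scene stay as the last step left them, time stands still between calls to the robot, and variables do not carry over. Pictures are saved under pics/ and viewed, at most 10 in all, crops included, and the job is handed in when it is done.

Besides the shell and the picture viewer there is one more tool, called after "Emit:" by a JSON object that holds its "fn" and its "kwargs", one argument or row to a line. carry_out: Moves the arm, as the interface text tells. Its arguments: {"type":"object","properties":{"targets":{"type":"string"}},"required":["targets"]}

```bash
mkdir -p pics; cat > h.py <<'E'
import numpy as np, cv2
from cell import manip
def shot(n,f):
    c=manip.capture(n); cv2.imwrite('pics/'+f,c['pixels'][:,:,::-1]); return c
def ray(c,u,v):
    K=c['intrinsics'];T=np.array(c['cam_to_world']);d=T[:3,:3]@np.linalg.solve(np.array(K),[u,v,1.]);return T[:3,3],d/np.linalg.norm(d)
def atz(c,u,v,z):
    o,d=ray(c,u,v);return o+d*(z-o[2])/d[2]
def tri(a,b):
    (o1,d1),(o2,d2)=a,b
    s=np.linalg.lstsq(np.c_[d1,-d2],o2-o1,rcond=None)[0]
    p,q=o1+s[0]*d1,o2+s[1]*d2
    return (p+q)/2,np.linalg.norm(p-q)
E
python3 - <<'E'
from h import *
import pickle
np.set_printoptions(precision=1,suppress=True)
s=manip.state();print(s)
C={}
for n in('scene','side'):
    c=shot(n,n+'1.png');C[n]={k:c[k] for k in('intrinsics','cam_to_world')}
    print(n,np.array(c['intrinsics']),np.array(c['cam_to_world']))
    for t in('fixture','catch','swing_hinge','draw_knob','swing_arm','swing_tip','collar_mid','bracket_mid','brush_mid'):
        print(t,[(np.round(r['box']),round(r['score'],2)) for r in manip.search_frame(t,c)[:2]])
pickle.dump(C,open('c.pkl','wb'))
E
```

```text
{'time_s': 0.0, 'q': array([ 1.1,  0.3,  1.5,  0. ,  1.3, -0.2]), 'dq': array([ 0.,  0.,  0.,  0.,  0., -0.]), 'joint_torque': array([  0. , -44.6, -29.1,  -0. ,   0. ,   0. ]), 'tcp_pos': array([128.8, 534.2, 230.5]), 'orientation': array([-0.4, -3.1,  0. ]), 'ft_force': array([-0.6,  0.9, -0.3]), 'ft_torque': array([ 0. , -0. , -0.1]), 'grasp_force': 0.0, 'finger_gap': 1.0003409056340613}
scene [[425.5   0.  279.9]
 [  0.  425.5 206.3]
 [  0.    0.    1. ]] [[   0.2    0.7   -0.7 1126.5]
 [   1.    -0.2    0.1  -78.1]
 [  -0.    -0.7   -0.7  709.6]
 [   0.     0.     0.     1. ]]
fixture [(array([149., 180., 310., 331.]), 0.84)]
catch [(array([149., 177., 212., 213.]), 0.61)]
swing_hinge [(array([219., 204., 298., 287.]), 0.77)]
draw_knob [(array([219., 211., 300., 292.]), 0.94)]
swing_arm [(array([220., 205., 300., 292.]), 0.64)]
swing_tip [(array([220., 206., 300., 293.]), 0.64)]
collar_mid [(array([167., 267., 183., 284.]), 0.81)]
bracket_mid [(array([312., 208., 334., 239.]), 0.88)]
brush_mid [(array([ 97., 251., 128., 331.]), 0.92)]
side [[531.2   0.  270.1]
 [  0.  531.2 214.5]
 [  0.    0.    1. ]] [[   0.7   -0.4    0.6  -28.4]
 [  -0.7   -0.4    0.6 -521.8]
 [   0.    -0.8   -0.5  587.7]
 [   0.     0.     0.     1. ]]
fixture [(array([214., 188., 436., 353.]), 0.94)]
catch [(array([292., 236., 367., 304.]), 0.98)]
swing_hinge [(array([248., 190., 370., 225.]), 0.81), (array([423., 273., 486., 338.]), 0.34)]
draw_knob [(array([242., 190., 375., 228.]), 0.78)]
swing_arm [(array([247., 186., 371., 226.]), 0.76)]
swing_tip [(array([250., 189., 372., 223.]), 0.98)]
collar_mid [(array([213., 186., 438., 354.]), 0.6), (array([379., 256., 398., 274.]), 0.56)]
bracket_mid [(array([216., 196., 256., 235.]), 0.75)]
brush_mid [(array([422., 273., 485., 338.]), 0.62)]
```

View pics/scene1.png

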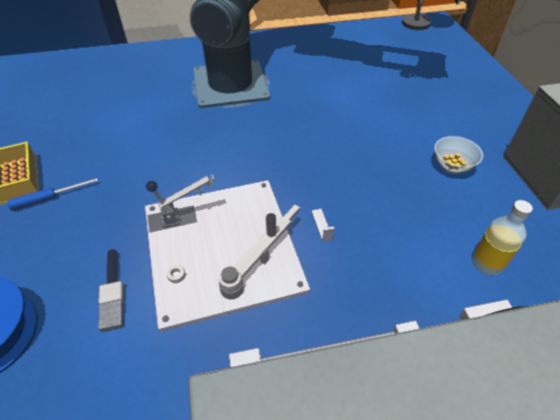

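View pics/side1.png

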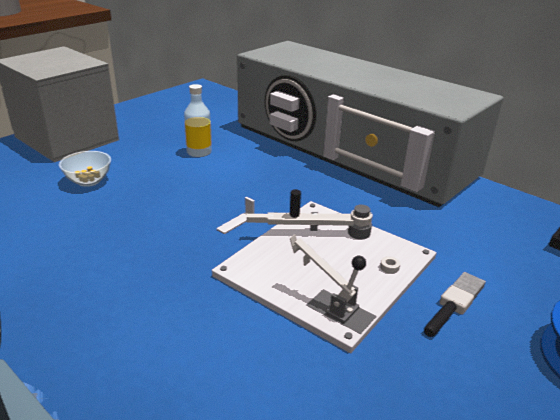

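The scene view shows the plate at about (148–305, 183–321), with the ball at (151,186), knob at (271,222), hub at (231,275), collar at (176,272), bracket at (323,224) and brush at (111,290). In the side view the ball is at (359,263), knob at (295,200) and hub at (361,215). I'll zoom in to refine these.

```bash
python3 - <<'E'
import cv2
a=cv2.imread('pics/scene1.png')[170:330,140:340]; cv2.imwrite('pics/z1.png',cv2.resize(a,None,fx=3.75,fy=3.75,interpolation=2))
a=cv2.imread('pics/side1.png')[180:360,205:445]; cv2.imwrite('pics/z2.png',cv2.resize(a,None,fx=3.3333,fy=3.3333,interpolation=2))
E
```

```text
(no output)
```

View pics/z1.png

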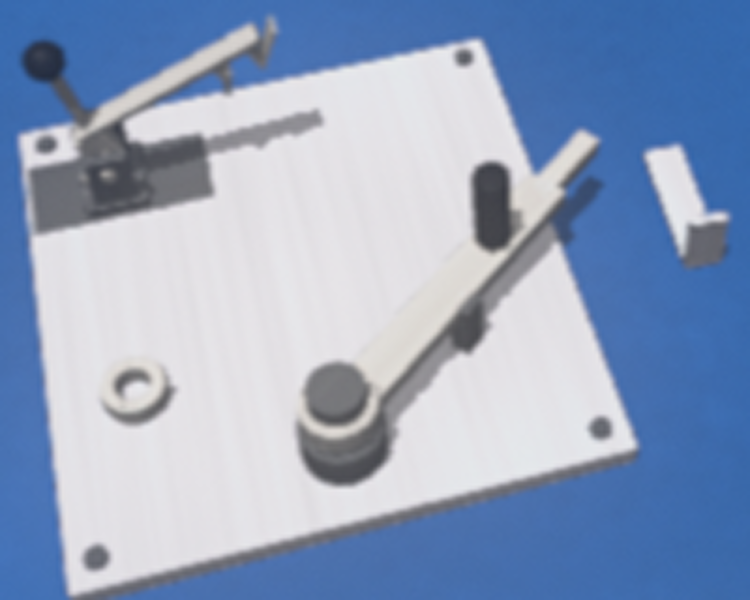

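View pics/z2.png

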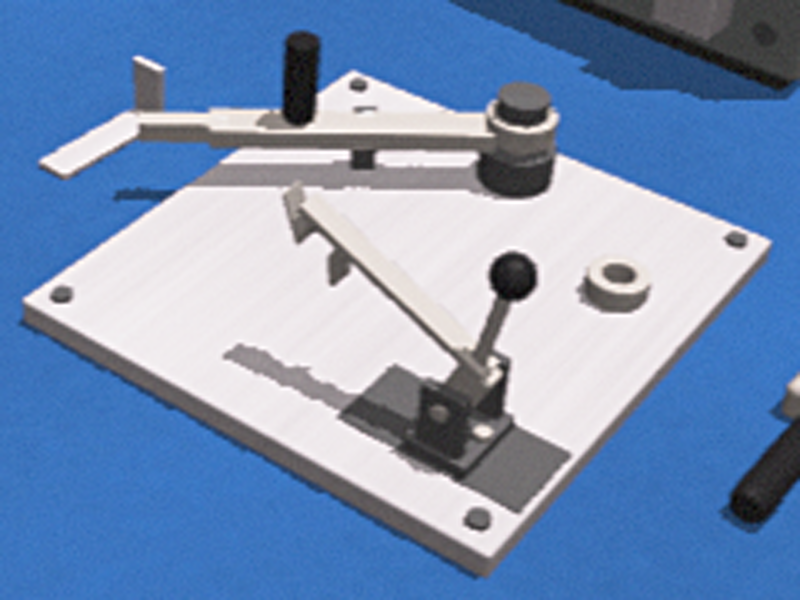

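```bash
python3 - <<'E'
from h import *
import pickle
from scipy.optimize import least_squares
np.set_printoptions(precision=1,suppress=True)
C=pickle.load(open('c.pkl','rb'));S,D=C['scene'],C['side']
A=lambda p:(140+p[0]/3.75-.4,170+p[1]/3.75-.4); B=lambda p:(205+p[0]/3.3333-.35,180+p[1]/3.3333-.35)
cor=[(-150,-140),(-150,140),(150,140),(150,-140)]
a=[(20,135),(482,40),(638,450),(70,597)];b=[(490,555),(22,303),(352,72),(770,243)]
W=[]
for c,p,q in zip(cor,a,b):
    P=atz(S,*A(p),15);Q=atz(D,*B(q),15);W.append((P+Q)/2);print(c,P,Q)
W=np.array(W)
def f(x):
    R=np.array([[np.cos(x[2]),-np.sin(x[2])],[np.sin(x[2]),np.cos(x[2])]])
    return (np.array(cor)@R.T+x[:2]-W[:,:2]).ravel()
r=least_squares(f,[400,0,0]);x,y,t=r.x;print('plate',x,y,t,r.fun)
R=np.array([[np.cos(t),-np.sin(t)],[np.sin(t),np.cos(t)]])
for n,p,q in(('ball',(43,60),(513,275)),('knobtop',(490,172),(302,40)),('hubtop',(336,385),(524,93)),('nose',(262,30),(310,200))):
    P,g=tri(ray(S,*A(p)),ray(D,*B(q)));print(n,P,g,'plate',R.T@(P[:2]-[x,y]))
for n,p,q in(('collar',(134,382),(617,272)),):print(n,R.T@(atz(S,*A(p),29)[:2]-[x,y]),R.T@(atz(D,*B(q),29)[:2]-[x,y]))
E
```

```text
(-150, -140) [ 459.5 -244.9   15. ] [ 458.2 -246.2   15. ]
(-150, 140) [437.4  33.6  15. ] [432.8  28.7  15. ]
(150, 140) [735.9  56.6  15. ] [730.   53.2  15. ]
(150, -140) [ 757.9 -220.6   15. ] [ 751.4 -223.1   15. ]
plate 595.4098969033215 -95.32930893253736 0.0807900580603253 [-1.7 -1.4 -0.5  1.   0.6  1.4  1.6 -0.9]
ball [ 509.3 -208.5  119.6] 0.4164493422320979 plate [ -95.  -105.9]
knobtop [618.8   5.3 104.3] 1.7244668670595147 plate [31.4 98.4]
hubtop [705.3 -85.2  71.4] 0.9612282561502273 plate [110.4   1.2]
nose [501.6 -97.8 109.5] 5.252214797386377 plate [-93.7   5.1]
collar [ 51.9 -93.6] [ 50.4 -94.5]
```

```bash
cat >> h.py <<'E'
from scipy.spatial.transform import Rotation as Rn
T0=.0808;P0=np.array([595.4,-95.3])
def plate(p):
    c,s=np.cos(T0),np.sin(T0);return np.array([[c,s],[-s,c]])@(np.array(p[:2])-P0)
def rep():
    s=manip.state();R=Rn.from_rotvec(s['orientation']).as_matrix()
    c,n=np.cos(T0),np.sin(T0);Q=np.array([[c,n,0],[-n,c,0],[0,0,1]])
    np.set_printoptions(precision=3,suppress=True)
    print('t',s['time_s'],'plate',plate(s['tcp_pos']).round(1),'z',round(s['tcp_pos'][2],1),'F',(Q@s['ft_force']).round(1),'gap',s['finger_gap'])
    print('tool axes in plate:\n',Q@R)
E
python3 -c "
from h import *
rep()"
```

```text
t 1.0 plate [-414.   665.5] z 231.3 F [ 0.3  0.5 -0.5] gap 1.0000457206964584
tool axes in plate:
 [[-0.95   0.312  0.   ]
 [ 0.312  0.95  -0.   ]
 [-0.    -0.    -1.   ]]
```

Emit:
{"fn": "carry_out", "kwargs": {
  "targets": "0 0 0 0 0 -0.159 1; 0 0 0 0 0 -0.159 1; -0.02 -0.05 0 0 0 0 1; -0.02 -0.05 0 0 0 0 1; -0.02 -0.05 0 0 0 0 1; -0.02 -0.05 0 0 0 0 1; -0.02 -0.05 0 0 0 0 1; -0.02 -0.05 0 0 0 0 1; -0.02 -0.05 0 0 0 0 1; -0.02 -0.05 0 0 0 0 1; -0.02 -0.05 0 0 0 0 1; -0.02 -0.05 0 0 0 0 1"
}}

```text
time_s: 2.5
tcp_pos: [369.5, 50.8, 231.7]
orientation: [-0.127, 3.138, -0.0]
ft_force: [1.6, 0.3, 1.2]
finger_gap: -0.0
grasp_force: 0.0
```

Emit:
{"fn": "carry_out", "kwargs": {
  "targets": "-0.02 -0.05 0 0 0 0 1; -0.02 -0.05 0 0 0 0 1; -0.02 -0.05 0 0 0 0 1; -0.02 -0.05 0 0 0 0 1; -0.02 -0.055 0 0 0 0 1; -0.02 -0.055 0 0 0 0 1; 0 0 0 0 0 0 1; 0 0 0 0 0 0 1"
}}

```text
time_s: 3.5
tcp_pos: [513.2, -246.4, 230.8]
orientation: [0.126, -3.138, -0.002]
ft_force: [-0.6, 0.3, -0.9]
finger_gap: -0.004
grasp_force: 0.0
```

```bash
python3 -c "
from h import *
rep()"
```

```text
t 3.5 plate [ -94.1 -144. ] z 230.8 F [-0.6  0.3 -0.9] gap -0.00431655257225509
tool axes in plate:
 [[-1.     0.    -0.001]
 [ 0.     1.     0.001]
 [ 0.001  0.001 -1.   ]]
```

Emit:
{"fn": "carry_out", "kwargs": {
  "targets": "0 0 0.04 0 0 0 1; 0 0 0.04 0 0 0 1; 0 0 0.042 0 0 0 1; 0 0 0 0 0 0 1; 0 0.006 0 0 0 0 1; 0 0.004 0 0 0 0 1; 0 0.002 0 0 0 0 1;0 0.002 0 0 0 0 1; 0 0.002 0 0 0 0 1"
}}

```text
time_s: 4.62
tcp_pos: [512.5, -231.0, 109.7]
orientation: [-0.127, 3.138, -0.001]
ft_force: [-0.7, -2.6, 1.7]
finger_gap: -0.0
grasp_force: 1.8
```

```bash
python3 -c "
from h import *
rep()"
```

```text
t 4.625 plate [ -93.5 -128.6] z 109.7 F [-0.9 -2.5  1.7] gap -0.00025013322553295785
tool axes in plate:
 [[-1.    -0.     0.001]
 [-0.     1.    -0.001]
 [-0.001 -0.001 -1.   ]]
```

Emit:
{"fn": "carry_out", "kwargs": {
  "targets": "0 0.002 0 0 0 0 1;0 0.002 0 0 0 0 1; 0 0.002 0 0 0 0 1; 0 0.002 0 0 0 0 1"
}}

```text
time_s: 5.12
tcp_pos: [512.5, -225.7, 111.0]
orientation: [-0.127, 3.137, -0.008]
ft_force: [-3.5, -7.5, 8.9]
finger_gap: -0.003
grasp_force: 4.3
```

Emit:
{"fn": "carry_out", "kwargs": {
  "targets": "0 0.002 0 0 0 0 1;0 0.002 0 0 0 0 1; 0 0.002 0 0 0 0 1; 0 0.002 0 0 0 0 1"
}}

```text
time_s: 5.62
tcp_pos: [511.8, -215.7, 110.1]
orientation: [-0.127, 3.137, -0.003]
ft_force: [0.9, -1.7, 3.1]
finger_gap: -0.003
grasp_force: 1.2
```

Emit:
{"fn": "carry_out", "kwargs": {
  "targets": "0 0.002 0 0 0 0 1;0 0.002 0 0 0 0 1; 0 0.002 0 0 0 0 1"
}}

```text
time_s: 6.0
tcp_pos: [509.9, -207.9, 108.6]
orientation: [0.128, -3.137, -0.003]
ft_force: [0.8, 0.7, -0.1]
finger_gap: 0.001
grasp_force: 0.0
```

```bash
python3 - <<'E'
from h import *
rep()
c=manip.capture('side');cv2.imwrite('pics/s2.png',cv2.resize(c['pixels'][180:360,205:445,::-1],None,fx=3.3333,fy=3.3333,interpolation=2))
E
```

```text
t 6.0 plate [ -94.3 -105.3] z 108.6 F [ 0.9  0.6 -0.1] gap 0.0013980329034130076
tool axes in plate:
 [[-1.    -0.001 -0.002]
 [-0.001  1.     0.002]
 [ 0.002  0.002 -1.   ]]
```

View pics/s2.png

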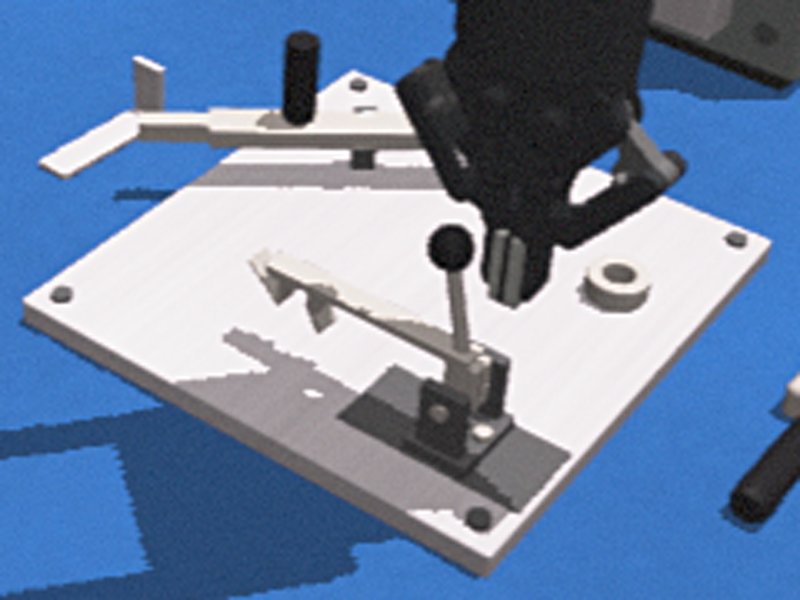

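The catch is now set, with the ball at crop (451,247) and the bar lowered. The fingers are clear of the ball. Next I'll move to the far side of the knob.

Emit:
{"fn": "carry_out", "kwargs": {
  "targets": "0 -0.015 -0.02 0 0 0 1; 0 0 -0.05 0 0 0 1; 0 0 -0.03 0 0 0 1; -0.025 0.05 0 0 0 0 1; -0.025 0.05 0 0 0 0 1; -0.025 0.05 0 0 0 0 1; -0.025 0.05 0 0 0 0 1; -0.026 0.048 0 0 0 0 1; 0 0 0 0 0 0 1; 0 0 0.05 0 0 0 1; 0 0 0 0 0 0 1"
}}

```text
time_s: 7.42
tcp_pos: [613.7, 33.4, 155.3]
orientation: [0.127, -3.129, -0.002]
ft_force: [-0.9, 0.1, 0.7]
finger_gap: -0.005
grasp_force: 0.0
```

```bash
python3 - <<'E'
from h import *
rep()
c=manip.capture('side')
o,d=ray(c,205+451/3.3333-.35,180+247/3.3333-.35)
# to plate
op=plate(o);dp=plate(o+d)-op
s=(-95-op[0])/dp[0];print('ball y,z',op[1]+s*dp[1],o[2]+s*d[2])
E
```

```text
t 7.425 plate [ 28.6 126.8] z 155.3 F [-0.9  0.2  0.7] gap -0.004723607814894684
tool axes in plate:
 [[-1.    -0.    -0.01 ]
 [-0.     1.     0.002]
 [ 0.01   0.002 -1.   ]]
ball y,z -74.71695712603315 119.56192089179501
```

Emit:
{"fn": "carry_out", "kwargs": {
  "targets": "-0.003 0 0.03 0 0 0 1; 0 0 0.03 0 0 0 1; 0 0 0.025 0 0 0 1; 0 0 0 0 0 0 1; 0 -0.002 0 0 0 0 1; 0 -0.002 0 0 0 0 1; 0 -0.001 0 0 0 0 1; 0 0 0 0 0 0 1"
}}

```text
time_s: 8.48
tcp_pos: [621.8, 29.9, 76.3]
orientation: [-0.127, 3.136, 0.002]
ft_force: [-0.5, 5.1, 4.2]
finger_gap: -0.001
grasp_force: 2.6
```

```bash
python3 -c "
from h import *
rep()"
```

```text
t 8.475 plate [ 36.4 122.7] z 76.3 F [-0.1  5.2  4.2] gap -0.00063730965465747
tool axes in plate:
 [[-1.    -0.     0.003]
 [-0.     1.     0.001]
 [-0.003  0.001 -1.   ]]
```

Emit:
{"fn": "carry_out", "kwargs": {
  "targets": "0.007 -0.004 0 0 0 0 1; 0.007 -0.004 0 0 0 0 1; 0.004 -0.0045 0 0 0 0 1; 0.004 -0.0045 0 0 0 0 1; 0.004 -0.005 0 0 0 0 1; 0.004 -0.005 0 0 0 0 1; 0.003 -0.005 0 0 0 0 1; 0.003 -0.005 0 0 0 0 1; 0.003 -0.006 0 0 0 0 1; 0.003 -0.006 0 0 0 0 1"
}}

```text
time_s: 9.72
tcp_pos: [583.3, -21.0, 76.2]
orientation: [-0.128, 3.137, 0.005]
ft_force: [-1.0, 11.2, 7.5]
finger_gap: -0.0
grasp_force: 5.4
```

```bash
python3 -c "
from h import *
rep()"
```

```text
t 9.725 plate [-6.1 75. ] z 76.2 F [-0.1 11.3  7.5] gap -9.394157462682961e-05
tool axes in plate:
 [[-1.    -0.001  0.002]
 [-0.001  1.     0.003]
 [-0.002  0.003 -1.   ]]
```

Emit:
{"fn": "carry_out", "kwargs": {
  "targets": "0.002 -0.004 0 0 0 0 1; 0.001 -0.004 0 0 0 0 1; 0.001 -0.004 0 0 0 0 1; 0.001 -0.004 0 0 0 0 1; 0.001 -0.004 0 0 0 0 1; 0.001 -0.004 0 0 0 0 1; 0 -0.003 0 0 0 0 1; 0 0 0 0 0 0 1"
}}

```text
time_s: 10.72
tcp_pos: [578.5, -48.6, 76.2]
orientation: [-0.127, 3.137, 0.005]
ft_force: [-0.8, 10.5, 7.6]
finger_gap: -0.001
grasp_force: 5.5
```

```bash
python3 - <<'E'
from h import *
rep()
for n,w in(('side',(slice(180,360),slice(205,445))),):
    c=manip.capture(n);cv2.imwrite('pics/s3.png',cv2.resize(c['pixels'][w[0],w[1],::-1],None,fx=3.3333,fy=3.3333,interpolation=2))
E
```

```text
t 10.725 plate [-13.1  47.9] z 76.2 F [-0.  10.5  7.6] gap -0.0009939163617257646
tool axes in plate:
 [[-1.    -0.     0.002]
 [-0.     1.     0.003]
 [-0.002  0.003 -1.   ]]
```

View pics/s3.png

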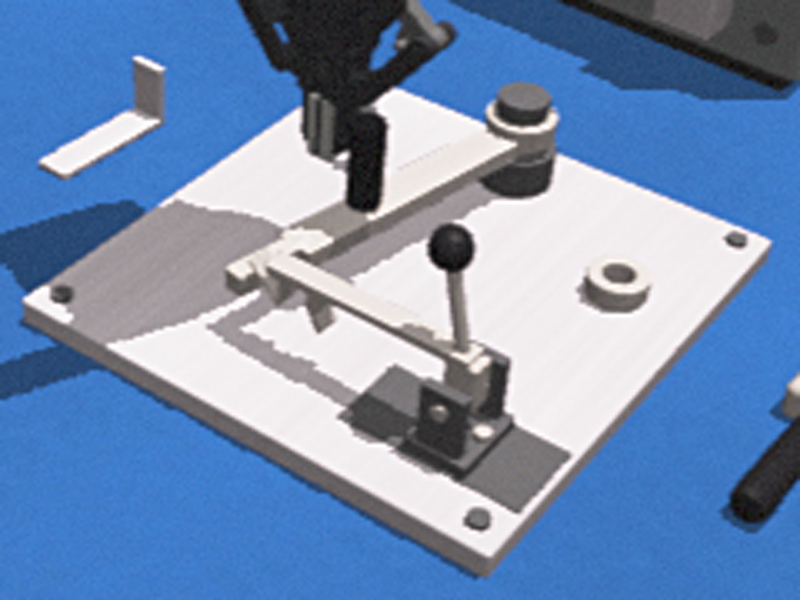

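The side view shows the tip at crop (240,275), just short of the nose, and the ball still in the set position at (451,247). I'll creep from here, tracking the ball and the force.

```bash
cat >> h.py <<'E'
def ball():
    s=manip.state();c=manip.capture('side');g=c['pixels'].max(2).astype(int)
    n=(g[242:266,328:354]<60).astype(np.uint8)
    k,l,st,ce=cv2.connectedComponentsWithStats(n,connectivity=4)
    i=1+st[1:,4].argmax();print('ball px',ce[i].round(2)+[328,242],'area',st[i,4],'tool',plate(s['tcp_pos']).round(1),'z',s['tcp_pos'][2].round(1),'F',s['ft_force'].round(1))
E
python3 -c "
from h import *
ball()"
```

```text
ball px [339.78 254.42] area 126 tool [-13.  48.] z 76.3 F [-0.6 11.1  7.9]
```

Emit:
{"fn": "carry_out", "kwargs": {
  "targets": "0 -0.002 0 0 0 0 1; 0 -0.002 0 0 0 0 1; 0 -0.001 0 0 0 0 1; 0 0 0 0 0 0 1"
}}

```text
time_s: 11.32
tcp_pos: [578.9, -53.4, 76.3]
orientation: [-0.128, 3.137, 0.005]
ft_force: [-1.1, 10.5, 8.2]
finger_gap: 0.001
grasp_force: 5.7
```

```bash
python3 -c "
from h import *
ball()"
```

```text
ball px [339.81 254.27] area 130 tool [-13.1  43.1] z 76.3 F [-1.1 10.5  8.2]
```

Emit:
{"fn": "carry_out", "kwargs": {
  "targets": "0 -0.001 0 0 0 0 1; 0 -0.001 0 0 0 0 1; 0 0 0 0 0 0 1"
}}

```text
time_s: 11.75
tcp_pos: [579.0, -55.3, 76.2]
orientation: [-0.128, 3.137, 0.005]
ft_force: [-0.5, 11.4, 8.3]
finger_gap: 0.005
grasp_force: 5.7
```

Emit:
{"fn": "carry_out", "kwargs": {
  "targets": "0 -0.001 0 0 0 0 1; 0 -0.001 0 0 0 0 1; 0 0 0 0 0 0 1"
}}

```text
time_s: 12.12
tcp_pos: [579.1, -57.1, 76.3]
orientation: [-0.128, 3.137, 0.006]
ft_force: [-1.4, 10.6, 8.8]
finger_gap: -0.001
grasp_force: 6.1
```

```bash
python3 -c "
from h import *
ball()"
```

```text
ball px [339.76 254.35] area 127 tool [-13.1  39.4] z 76.3 F [-1.4 10.6  8.8]
```

Nearly at the ramp. I'll continue in 1 mm steps.

Emit:
{"fn": "carry_out", "kwargs": {
  "targets": "0 -0.001 0 0 0 0 1; 0 -0.001 0 0 0 0 1; 0 0 0 0 0 0 1"
}}

```text
time_s: 12.55
tcp_pos: [579.1, -58.1, 76.3]
orientation: [-0.128, 3.137, 0.008]
ft_force: [-2.0, 14.9, 9.5]
finger_gap: 0.004
grasp_force: 7.7
```

```bash
python3 -c "
from h import *
ball()"
```

```text
ball px [340.05 254.41] area 128 tool [-13.2  38.4] z 76.3 F [-2.  14.9  9.5]
```

Emit:
{"fn": "carry_out", "kwargs": {
  "targets": "0 -0.001 0 0 0 0 1; 0 -0.001 0 0 0 0 1; 0 0 0 0 0 0 1"
}}

```text
time_s: 12.98
tcp_pos: [579.2, -60.1, 76.3]
orientation: [-0.128, 3.138, 0.007]
ft_force: [-1.5, 14.8, 9.4]
finger_gap: -0.0
grasp_force: 7.5
```

```bash
python3 -c "
from h import *
ball()"
```

```text
ball px [341.53 254.76] area 129 tool [-13.3  36.3] z 76.3 F [-1.5 14.8  9.4]
```

Emit:
{"fn": "carry_out", "kwargs": {
  "targets": "0 -0.001 0 0 0 0 1; 0 -0.001 0 0 0 0 1; 0 0 0 0 0 0 1"
}}

```text
time_s: 13.4
tcp_pos: [579.6, -63.0, 76.3]
orientation: [-0.128, 3.137, 0.005]
ft_force: [-1.6, 12.2, 8.9]
finger_gap: 0.0
grasp_force: 6.1
```

```bash
python3 -c "
from h import *
ball()"
```

```text
ball px [342.19 255.05] area 125 tool [-13.2  33.5] z 76.3 F [-1.6 12.2  8.9]
```

Emit:
{"fn": "carry_out", "kwargs": {
  "targets": "0 -0.001 0 0 0 0 1; 0 -0.001 0 0 0 0 1; 0 -0.001 0 0 0 0 1; 0 -0.001 0 0 0 0 1; 0 -0.001 0 0 0 0 1; 0 0 0 0 0 0 1"
}}

```text
time_s: 14.2
tcp_pos: [580.0, -68.0, 76.3]
orientation: [-0.128, 3.137, 0.005]
ft_force: [-1.6, 11.5, 9.8]
finger_gap: 0.001
grasp_force: 6.1
```

```bash
python3 -c "
from h import *
ball()"
```

```text
ball px [342.09 254.94] area 127 tool [-13.2  28.5] z 76.3 F [-1.6 11.5  9.8]
```

Emit:
{"fn": "carry_out", "kwargs": {
  "targets": "0 -0.001 0 0 0 0 1; 0 -0.001 0 0 0 0 1; 0 0 0 0 0 0 1"
}}

```text
time_s: 14.62
tcp_pos: [580.1, -70.1, 76.2]
orientation: [-0.128, 3.137, 0.005]
ft_force: [-1.6, 11.6, 9.6]
finger_gap: 0.004
grasp_force: 6.1
```

```bash
python3 -c "
from h import *
ball()"
```

```text
ball px [339.65 254.38] area 129 tool [-13.2  26.4] z 76.2 F [-1.6 11.6  9.6]
```

The ball is back at its set pixel, so the catch has dropped. Easing forward now.

Emit:
{"fn": "carry_out", "kwargs": {
  "targets": "0 0.0005 0 0 0 0 1; 0 0.0005 0 0 0 0 1; 0 0.0005 0 0 0 0 1; 0 0.0005 0 0 0 0 1; 0 0 0 0 0 0 1"
}}

```text
time_s: 15.3
tcp_pos: [580.2, -68.8, 76.2]
orientation: [-0.128, 3.137, 0.003]
ft_force: [-1.4, 10.3, 8.3]
finger_gap: -0.002
grasp_force: 4.6
```

```bash
python3 -c "
from h import *
ball()"
```

```text
ball px [339.64 254.28] area 130 tool [-13.   27.6] z 76.2 F [-1.4 10.3  8.3]
```

Emit:
{"fn": "carry_out", "kwargs": {
  "targets": "0 0.0005 0 0 0 0 1; 0 0.0005 0 0 0 0 1; 0 0.0005 0 0 0 0 1; 0 0.0005 0 0 0 0 1; 0 0 0 0 0 0 1"
}}

```text
time_s: 15.98
tcp_pos: [579.7, -68.5, 74.8]
orientation: [-0.128, 3.138, 0.0]
ft_force: [-0.3, 4.9, 4.0]
finger_gap: 0.002
grasp_force: 2.5
```

```bash
python3 -c "
from h import *
ball()"
```

```text
ball px [339.64 254.27] area 132 tool [-13.5  27.9] z 74.8 F [-0.3  4.9  4. ]
```

Force is falling while the position stays put, so the catch is carrying the arm. I'll back off slowly, then clear.

Emit:
{"fn": "carry_out", "kwargs": {
  "targets": "0 0.0005 0 0 0 0 1; 0 0.0005 0 0 0 0 1; 0 0.0005 0 0 0 0 1; 0 0.0005 0 0 0 0 1; 0 0.001 0 0 0 0 1; 0 0.001 0 0 0 0 1; 0 0.002 0 0 0 0 1; 0 0 0 0 0 0 1"
}}

```text
time_s: 17.02
tcp_pos: [578.9, -62.6, 74.3]
orientation: [0.128, -3.139, -0.0]
ft_force: [0.5, 0.1, -0.2]
finger_gap: -0.004
grasp_force: 0.0
```

```bash
python3 -c "
from h import *
ball()"
```

```text
ball px [339.64 254.31] area 131 tool [-13.8  33.9] z 74.3 F [ 0.5  0.1 -0.2]
```

Emit:
{"fn": "carry_out", "kwargs": {
  "targets": "0 0.01 0 0 0 0 1; 0 0.02 0 0 0 0 1; 0 0.01 -0.03 0 0 0 1; 0 0 -0.05 0 0 0 1; 0 0 -0.05 0 0 0 1; 0 0 0 0 0 0 1; 0 0 0 0 0 0 1"
}}

```text
time_s: 17.95
tcp_pos: [575.1, -21.8, 203.9]
orientation: [0.129, -3.138, -0.0]
ft_force: [-0.3, -0.2, 0.1]
finger_gap: -0.003
grasp_force: 0.0
```

```bash
python3 - <<'E'
from h import *
ball()
c=manip.capture('side');cv2.imwrite('pics/s4.png',cv2.resize(c['pixels'][180:360,205:445,::-1],None,fx=3.3333,fy=3.3333,interpolation=2))
E
```

```text
ball px [339.63 254.24] area 134 tool [-14.3  74.9] z 203.9 F [-0.3 -0.2  0.1]
```

View pics/s4.png

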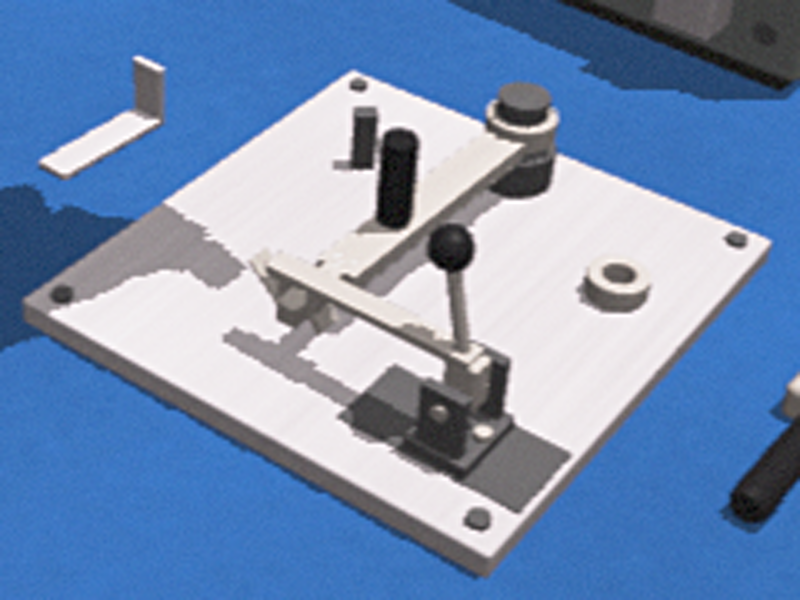

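The arm tip is hooked behind the nose at about (295,300), the ball is set at (451,247), the robot is clear and the bystanders haven't moved.

```bash
python3 -c "
from cell import manip
print(manip.hand_in())"
```

```text
the job is handed in; nothing more can be done
None
```

The swing arm is cocked and held by the set catch, the robot is clear, the collar, bracket and brush look unmoved, and the job was handed in at about 18 s; the hand-in gave no verdict.

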